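# Put the pipe rotator into third

### The job

The lever of the pipe rotator's gearbox has been left somewhere in the left-hand leg of its H-shaped gate: push it with your fingers, without gripping it, back to the crossover, across to the right-hand leg and then forward (away from the robot) until it is fully home in the third slot. Then press the small flat inch button on the push-button station all the way down, so that the gears drop into mesh, and let it come up again. Do not press the red mushroom stop button beside it, and leave the lever in third and everything lying about where it is.

Things in the scene. Friction and masses are not known exactly. Their poses are not given: they have to be found in the camera images.
- rotator: Pipe rotator fixed to the table: grey gearbox on a blue skid, finned motor behind, push-button station on its right, rollers with a pipe on its left. Origin on the table, straight below the H-gate's centre; x = forward, away from the robot, y = left, z up. In its frame (mm): gearbox x -95..175, y -100..100, 142 high; motor behind, 181 high; pipe y 205..685 about x = 0, 240 high (end flange 275).
- gate (a point): Centre of the H-gate on the top of its steel plate (120 x 116 x 8 mm, 170 mm above the table). Rotator frame: two legs along x at y = +24 (left) and -24 mm (right), ends at x = +-32, joined at x = 0 by a crossover along y; all 17 mm wide. Brass pips by the slot ends count the gears: first forward left, second back left, third forward right, fourth back right.
- third_slot (a point): Where the axis of the lever's stick passes through the plate's top when the lever is fully home in third: 26 mm forward and 24 mm right of the gate's centre.
- knob (a point): Centre of the black ball knob (45 mm across) on the lever's steel stick (13 mm thick), 200 mm above its pivot. Knob offset from the rotator's origin, in its x, y: (200 sin(shift), -200 cos(shift) sin(select)) mm. Knob height 266 mm upright, about 255 mm home in third, 49 mm forward and 46 mm right. Pushing takes 3 to 5 N; no springs, it stays where it is left. The plate stops the stick at every slot wall.
- pivot (a point): The point, 66 mm above the table under the gate's centre, about which the lever swings both fore-aft and sideways.
- gear_shift (a joint): Lever fore and aft, rad: 0 in the crossover, positive forward; about +0.245 against the front ends of the slots (first, third), -0.245 against the rear ends (second, fourth). Off the legs only about +-0.025 is free.
- gear_select (a joint): Lever sideways, rad: positive to the right. -0.235 in the middle of the left leg, +0.235 in the middle of the right leg, free to +-0.26 at most.
- inch_top (a point): Centre of the top of the inch button: flat black round button 28 mm across, in a steel bezel 44 mm across, on the outer (right) end of the station; its top is 162 mm above the table and 10 mm above the bezel, it is pressed straight down.
- inch (a joint): Travel of the inch button, m: 0 up, 0.006 fully down; it springs back. Fully down takes about 5 N.
- stop (a joint): Travel of the red mushroom stop button (40 mm across, top 173 mm above the table), m: 0 up, 0.006 down. It stands 75 mm to the left of the inch button on the same station (140 mm high, x -88..-13, y -275..-120 in the rotator's frame), nearer the gearbox. Not to be pressed.
- tip_tin: Small round tin of contact tips, 60 mm across, 40 mm high, on the gearbox lid behind the gate. Origin under its centre. Bystander.
- spanner: Open-ended spanner, 120 mm long, 8 mm thick, lying on the gearbox lid behind the gate. Origin at its middle. Bystander.
- dip_jar: Closed black jar, 74 mm across, 62 mm high, on the table in front of the gearbox. Origin under its centre. Bystander.
- tube_stub: Stub of square steel tube, 50 x 50 mm, standing 100 mm high on the table in front of the rollers. Origin under its centre. Bystander.
- magnet_square: Triangular magnetic welding square, 110 mm long, 110 mm high, 16 mm thick, standing on edge on the table in front of the station. Origin under its centre. Bystander.
- spray_can: Spray can, 60 mm across, 190 mm high, standing on the table behind the station. Origin under its centre. Bystander.
- chipping_hammer: Welder's chipping hammer, 260 mm long, lying on the table to the right. Origin near its middle. Bystander.

How it is judged:
By the outcome, as a careful person would: the job done as asked, in the order asked, and still so for the second after the job is handed in, with the robot touching nothing.
It also fails if it takes over 67 s, if anything falls off the work surface, if the arm or the gripper's body presses on something with over 40 N, if the wrist force passes 120 N, or if a joint passes its speed limit or range.

### The arm

A 7-joint arm with a two-finger parallel gripper is mounted at the origin on the work surface. World frame = base frame: x ahead of the robot, y to its left, z up, the work surface at z = 0. Lengths are in m, angles in rad, forces in N, time in s.
With the tool pointing down it reaches from about 0.425 to 0.8 m from the base axis. Payload 8.3 kg.
Tool frame: the origin (TCP) lies midway between the tips of the shut fingers; the grasp point (between the pads) lies 19 mm behind it; z points along the fingers, y is the direction in which the jaws open and shut (so a half turn about z gives the same grasp; the last joint's range is limited). The gripper opens to 85 mm and grips with 20 to 120 N. Pads are 22 mm wide; open, the fingers measure 114 mm over their backs; the gripper's body (76 mm by 85 mm) begins 54 mm behind the grasp point. The pads swing forward as they close: fully open they stand 13 mm farther back than shut.
Start: joints at [-1.242, 0.383, 0.016, 1.37, -0.006, 1.388, -0.046], TCP at [0.239, 0.578, 0.199] pointing down, gripper open.
Joint ranges: [-2.95, 2.95], [-0.25, 2.06], [-1.52, 1.56], [0.18, 2.33], [-1.44, 4.58], [0.02, 2.06], [-3.01, 3.01]. Speed limits (rad/s): [2.39, 2.39, 3.01, 3.01, 3.14, 3.14, 3.14].

### API

Orientations are given as [roll, pitch, yaw] about the fixed x, y, z axes, in that order (R = Rz(yaw) Ry(pitch) Rx(roll)).
In Python, from station import env gives the robot as it stands. The module is installed in compiled form; this text tells all that it offers.
- The arm moves only by the tool arm_command, never from a script. Its argument "steps" is a list of rows, each an object with "slide": the shift along the tool's x, y, z in units of 30 mm (1.0 is 30 mm), a list of three; "angular": the turn, a rotation vector about the tool's x, y, z in units of 5 degrees (1.0 is 5 degrees), a list of three; "grip": the opening, from 0 (shut) to 1 (fully open). A call has 1 to 10 rows; each row is the pose to reach, as a shift and turn from the pose commanded when the call began, along the tool's axes at that moment; what a row does not reach only later rows make up. A row lasts 1/12 s, in which the tool goes at most 41.7 mm and 7.16 degrees, less where a joint would pass 70% of its speed; a pose out of reach is approached as far as the arm can. A call with a gripper value outside its range is refused whole. The fingers move at their own pace and stop on an object; "grip_force" is the grip in N (left out, the last holds). Time passes only in rows, so rows that repeat a pose let the fingers close. It gives the time, the measured TCP pose, the force and the opening at its end, in the units of the state.
- env.get_state(): the state, without advancing time (a new reading comes with each control period).
- env.capture(name): name is "scene" or "top" or "wrist"; returns the picture (384x512x3 uint8, red, green, blue); there is no depth.
- env.camera_info(name): a dict with "camera_matrix" (3x3 intrinsics, pixels), "distortion" ([k1, k2, p1, p2, k3] as OpenCV has them; the pictures are not rectified), "origin" and "orientation" of the camera in the world. Camera axes: x right, y up, looking along -z (the intrinsics and any distortion apply to the point x, -y, -z); pixel columns grow to the right and rows downward; lengths in m; the calibration is good to about 2 mm. A picture is of the moment at which its call begins: read the wrist's pose just before it. camera_info takes no time and is no camera call; for the wrist camera it gives the pose at the moment of the call.
- env.job_done(): hands the job in, once; it reports no verdict.
The state is a dict: "clock": time; "joint_positions": joint angles; "dq": joint speeds; "effort": joint torques, N m; "eef_pos": TCP position; "orientation": TCP orientation; "wrist_force": force on the tool from outside, world axes, zero at the start; "wrist_torque": the same for the moment, N m; "width": finger opening in m.
Only numpy, scipy, OpenCV 4.12 (cv2) and the standard library are available. Lean on these libraries where they do the work, as an engineer would, in place of code of your own. Each camera call takes 0.05 s, during which the arm holds its last target.

## Working session

There is one attempt and no reset: what is moved stays moved. The work goes in short steps, Python scripts to look and compute and a tool call to move; the robot and the scene stay as the last step left them, time stands still between calls to the robot, and variables do not carry over. Pictures are saved under pics/ and viewed, and the job is handed in when it is done.

Besides the shell and the picture viewer there is one more tool, called after "Call:" as name([rows], argument=value, ...), one row to a line, values as JSON. arm_command: Moves the arm, as the interface text tells. Its arguments: {"type":"object","properties":{"steps":{"type":"array"},"grip_force":{"type":"number"}},"required":["steps"]}

```bash
mkdir -p pics; python3 - <<'E'
from station import env
import cv2,numpy as np
print(env.get_state())
for n in ["scene","top","wrist"]:
    i=env.camera_info(n); print(n,i)
    im=env.capture(n); cv2.imwrite(f"pics/{n}0.png",im[:,:,::-1])
E
```

```text
{'clock': 0.0, 'joint_positions': array([-1.24185183,  0.38425806,  0.01640261,  1.3711652 , -0.00631346,
        1.3881782 , -0.04650274]), 'dq': array([-7.83713170e-04, -8.93971253e-04,  7.21496947e-05,  1.68819962e-03,
       -1.68085800e-03,  1.08064651e-03,  1.95207549e-03]), 'effort': array([-4.41922584e-04, -6.27583265e+01,  8.43948685e-01, -3.71820867e+01,
        1.64054451e-02,  1.41711606e-02,  7.57322738e-06]), 'eef_pos': array([0.2384479 , 0.57711805, 0.19846173]), 'orientation': array([-3.13963356e+00,  3.35202688e-05,  2.74978011e+00]), 'wrist_force': array([-1.063071  , -0.36533776, -0.03216471]), 'wrist_torque': array([ 0.05544299,  0.0121165 , -0.00483267]), 'width': 0.08560091865056184}
scene {'camera_matrix': array([[397.92604305,   0.        , 254.46235083],
       [  0.        , 397.92604305, 188.21159359],
       [  0.        ,   0.        ,   1.        ]]), 'distortion': array([-0.0306567,  0.       ,  0.       ,  0.       ,  0.       ]), 'origin': array([0.95165813, 0.25726867, 0.96526252]), 'orientation': array([ 0.54531067, -0.00814877,  2.25602272])}
top {'camera_matrix': array([[390.85629873,   0.        , 254.34348675],
       [  0.        , 390.85629873, 194.25121804],
       [  0.        ,   0.        ,   1.        ]]), 'distortion': array([-0.1323936,  0.       ,  0.       ,  0.       ,  0.       ]), 'origin': array([ 0.32823538, -0.05629631,  1.36627157]), 'orientation': array([ 0.18431092, -0.0053894 , -1.59281324])}
wrist {'camera_matrix': array([[337.1694817 ,   0.        , 257.68698864],
       [  0.        , 337.1694817 , 191.03910004],
       [  0.        ,   0.        ,   1.        ]]), 'distortion': array([-0.02533461,  0.        ,  0.        ,  0.        ,  0.        ]), 'origin': array([0.17204699, 0.60363321, 0.37323236]), 'orientation': array([-0.29168571,  0.00250072,  1.17969449])}
```

View pics/scene0.png

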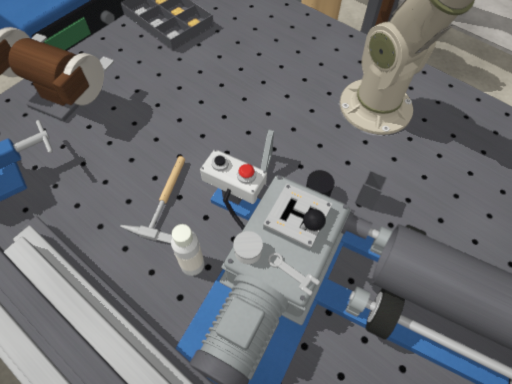

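View pics/top0.png

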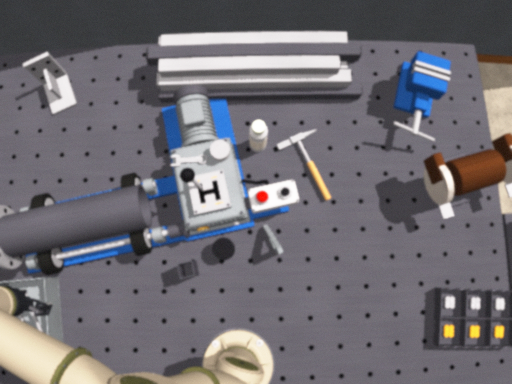

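View pics/wrist0.png

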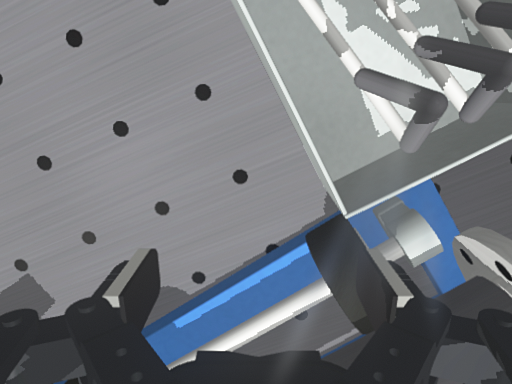

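```bash
cat > h.py <<'E'
import numpy as np,cv2
from scipy.spatial.transform import Rotation as R
def cam(i):
    return np.array(i['camera_matrix']),np.array(i['distortion']),np.array(i['origin']),R.from_euler('xyz',i['orientation']).as_matrix()
def ray(i,uv):
    K,D,o,M=cam(i)
    p=cv2.undistortPoints(np.array([[uv]],float),K,D)[0,0]
    d=M@np.array([p[0],-p[1],-1.]); return o,d/np.linalg.norm(d)
def onz(i,uv,z):
    o,d=ray(i,uv); return o+d*(z-o[2])/d[2]
def tri(rs):
    A=np.zeros((3,3));b=np.zeros(3)
    for o,d in rs:
        P=np.eye(3)-np.outer(d,d);A+=P;b+=P@o
    x=np.linalg.solve(A,b); return x,[np.linalg.norm((np.eye(3)-np.outer(d,d))@(x-o)) for o,d in rs]
def proj(i,X):
    K,D,o,M=cam(i)
    c=(np.atleast_2d(X)-o)@M; c=c*[1,-1,-1]
    return cv2.projectPoints(c.reshape(-1,1,3),np.zeros(3),np.zeros(3),K,D)[0].reshape(-1,2)
E
python3 - <<'E'
import cv2
a=cv2.imread("pics/scene0.png")[140:290,190:370]; b=cv2.imread("pics/top0.png")[130:260,160:310]
cv2.imwrite("pics/s1.png",cv2.resize(a,None,fx=4,fy=4,interpolation=cv2.INTER_CUBIC))
cv2.imwrite("pics/t1.png",cv2.resize(b,None,fx=4.5,fy=4.5,interpolation=cv2.INTER_CUBIC))
E
```

```text
(no output)
```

View pics/s1.png

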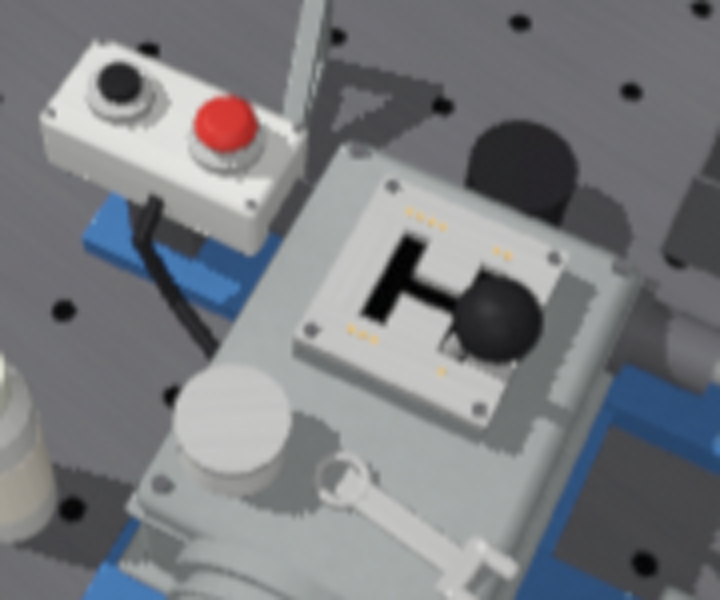

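View pics/t1.png

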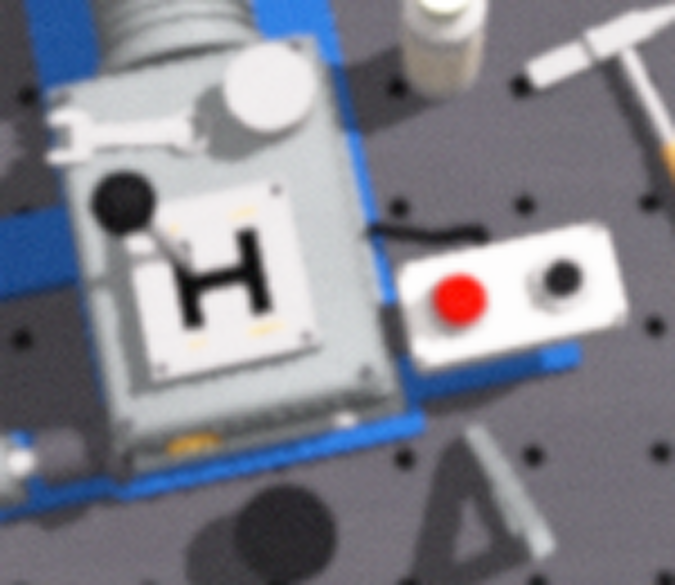

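```bash
cat > m.py <<'E'
from station import env
from h import *
S=env.camera_info("scene");T=env.camera_info("top")
s=lambda u,v:((u+.5)/4-.5+190,(v+.5)/4-.5+140)
t=lambda u,v:((u+.5)/4.5-.5+160,(v+.5)/4.5-.5+130)
P={'FR':(s(309,329),t(275,190),.17),'RL':(s(555,258),t(160,370),.17),'RR':(s(392,185),t(306,338),.17),
'rleg_f':(s(372,315),t(247,234),.17),'rleg_r':(s(413,242),t(265,312),.17),'inch':(s(121,82),t(563,279),.162),'stop':(s(226,124),t(460,300),.171),'knob':(s(497,319),t(123,203),.255)}
for k,(a,b,z) in P.items():
    x,r=tri([ray(S,a),ray(T,b)])
    print(k,x.round(4),np.round(r,4),'scene',onz(S,a,z)[:2].round(4),'top',onz(T,b,z)[:2].round(4))
E
python3 m.py
```

```text
FR [0.6249 0.0355 0.1729] [0.0011 0.0011] scene [0.6242 0.0337] top [0.6251 0.0367]
RL [0.4997 0.1155 0.1716] [0.001 0.001] scene [0.4993 0.1144] top [0.4996 0.1167]
RR [0.52   0.0147 0.1721] [0.0012 0.0012] scene [0.5194 0.0129] top [0.5198 0.0159]
rleg_f [0.5944 0.0559 0.1694] [0.0006 0.0006] scene [0.595  0.0555] top [0.594  0.0564]
rleg_r [0.5397 0.0442 0.1647] [0.0004 0.0004] scene [0.5426 0.0453] top [0.5386 0.0441]
inch [ 0.5599 -0.1642  0.1588] [0.0006 0.0006] scene [ 0.5618 -0.1631] top [ 0.559  -0.1633]
stop [ 0.5455 -0.0915  0.1646] [0.0006 0.0006] scene [ 0.549  -0.0893] top [ 0.544  -0.0908]
knob [0.5969 0.128  0.259 ] [0.0007 0.0007] scene [0.5952 0.1266] top [0.5976 0.1293]
```

```bash
cat > go.py <<'E'
# usage: go.py fwd left z [yaw]   (rotator frame mm, z mm)
import sys
from station import env
from h import *
G=np.array([.5623,.0755]);YW=.198
f=np.array([np.cos(YW),np.sin(YW)]);l=np.array([-f[1],f[0]])
s=env.get_state();Rc=R.from_euler('xyz',s['orientation']);p=s['eef_pos']
d=p[:2]-G;print('clock',round(s['clock'],2),'now rot frame mm',(d@f*1e3).round(1),(d@l*1e3).round(1),(p[2]*1e3).round(1),'rpy',s['orientation'].round(3),'q',s['joint_positions'].round(2),'F rot',np.r_[s['wrist_force'][:2]@f,s['wrist_force'][:2]@l,s['wrist_force'][2]].round(1),'w',round(s['width'],4))
a=list(map(float,sys.argv[1:]))
for k in range(0,len(a),3):
    t=np.r_[G+f*a[k]/1e3+l*a[k+1]/1e3,a[k+2]/1e3]
    Rt=R.from_euler('xyz',[np.pi,0,YW+np.pi])
    print('world',t.round(4),'slide',((Rc.inv().apply(t-p))/.03).round(2),'ang',((Rc.inv()*Rt).as_rotvec()/np.radians(5)).round(2))
E
python3 go.py 90 50 400 90 50 236
```

```text
clock 0.15 now rot frame mm -218.8 555.7 198.7 rpy [-3.14  0.    2.75] q [-1.24  0.38  0.02  1.37 -0.01  1.39 -0.05] F rot [-1.2  0.   0.2] w 0.0853
world [0.6407 0.1422 0.4   ] slide [-17.93  -8.29  -6.7 ] ang [-0.02 -0.01 -6.76]
world [0.6407 0.1422 0.236 ] slide [-17.93  -8.29  -1.23] ang [-0.02 -0.01 -6.76]
```

Call:
arm_command([
  {"slide": [0,0,-6.7],"angular": [0,0,0],"grip": 0},
  {"slide": [0,0,-6.7],"angular": [0,0,0],"grip": 0},
  {"slide": [0,0,-6.7],"angular": [0,0,0],"grip": 0},
  {"slide": [0,0,-6.7],"angular": [0,0,0],"grip": 0},
  {"slide": [0,0,-6.7],"angular": [0,0,0],"grip": 0},
  {"slide": [0,0,-6.7],"angular": [0,0,0],"grip": 0},
  {"slide": [0,0,-6.7],"angular": [0,0,0],"grip": 0},
])

```text
clock: 0.73
eef_pos: [0.239, 0.5784, 0.4028]
orientation: [3.137, -0.0, 2.75]
wrist_force: [-0.3, 0.1, 0.1]
width: 0.0007
```

```bash
python3 go.py 90 50 400
```

```text
clock 0.73 now rot frame mm -218.1 556.7 402.8 rpy [ 3.137 -0.     2.75 ] q [-1.25  0.4   0.03  0.9  -0.01  1.84 -0.04] F rot [-0.3  0.2  0.1] w 0.0007
world [0.6407 0.1422 0.4   ] slide [-17.93  -8.32   0.05] ang [ 0.05  0.01 -6.76]
```

Call:
arm_command([
  {"slide": [-17.9,-8.3,0],"angular": [0,0,-6.76],"grip": 0},
  {"slide": [-17.9,-8.3,0],"angular": [0,0,-6.76],"grip": 0},
  {"slide": [-17.9,-8.3,0],"angular": [0,0,-6.76],"grip": 0},
  {"slide": [-17.9,-8.3,0],"angular": [0,0,-6.76],"grip": 0},
  {"slide": [-17.9,-8.3,0],"angular": [0,0,-6.76],"grip": 0},
  {"slide": [-17.9,-8.3,0],"angular": [0,0,-6.76],"grip": 0},
  {"slide": [-17.9,-8.3,0],"angular": [0,0,-6.76],"grip": 0},
  {"slide": [-17.9,-8.3,0],"angular": [0,0,-6.76],"grip": 0},
  {"slide": [-17.9,-8.3,0],"angular": [0,0,-6.76],"grip": 0},
  {"slide": [-17.9,-8.3,0],"angular": [0,0,-6.76],"grip": 0},
])

```text
clock: 1.57
eef_pos: [0.518, 0.2734, 0.3988]
orientation: [-3.141, -0.003, -2.943]
wrist_force: [-0.0, 0.2, -1.2]
width: -0.0002
```

```bash
python3 go.py 90 50 400
```

```text
clock 1.57 now rot frame mm -4.5 202.8 398.8 rpy [-3.141e+00 -3.000e-03 -2.943e+00] q [-0.65  0.3   0.16  1.05 -0.05  1.8   1.26] F rot [ 0.   0.2 -1.2] w -0.0002
world [0.6407 0.1422 0.4   ] slide [-3.15 -5.09 -0.04] ang [-0.01 -0.03  0.  ]
```

Call:
arm_command([
  {"slide": [-3.15,-5.1,0],"angular": [0,0,0],"grip": 0},
  {"slide": [-3.15,-5.1,0],"angular": [0,0,0],"grip": 0},
  {"slide": [-3.15,-5.1,0],"angular": [0,0,0],"grip": 0},
  {"slide": [-3.15,-5.1,0],"angular": [0,0,0],"grip": 0},
  {"slide": [-3.15,-5.1,0],"angular": [0,0,0],"grip": 0},
  {"slide": [-3.15,-5.1,0],"angular": [0,0,0],"grip": 0},
  {"slide": [-3.15,-5.1,0],"angular": [0,0,0],"grip": 0},
  {"slide": [-3.15,-5.1,0],"angular": [0,0,0],"grip": 0},
])

```text
clock: 2.23
eef_pos: [0.6396, 0.145, 0.3993]
orientation: [3.141, -0.002, -2.942]
wrist_force: [-0.2, 0.3, 0.6]
width: 0.0002
```

```bash
python3 go.py 90 48 234; python3 - <<'E'
from station import env
import cv2
from h import *
i=env.camera_info("wrist");print(i['origin'],i['orientation'])
im=env.capture("wrist");cv2.imwrite("pics/w2.png",im[:,:,::-1])
E
```

```text
clock 2.23 now rot frame mm 89.5 52.9 399.3 rpy [ 3.141e+00 -2.000e-03 -2.942e+00] q [-0.38  0.5   0.23  0.79 -0.11  1.87  1.56] F rot [-0.1  0.3  0.6] w 0.0002
world [0.6411 0.1403 0.234 ] slide [-0.03 -0.17  5.51] ang [ 0.01 -0.02  0.01]
[0.56938631 0.12864535 0.57414527] [-2.89198083e-01 -1.24633703e-04  1.77060146e+00]
```

View pics/w2.png

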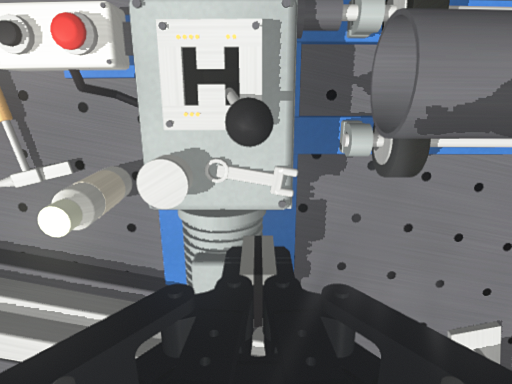

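```bash
python3 - <<'E'
from station import env
from h import *
import cv2
W=env.camera_info("wrist")
G=np.array([.5623,.0755]);YW=.198
f=np.array([np.cos(YW),np.sin(YW)]);l=np.array([-f[1],f[0]])
im=cv2.imread("pics/w2.png");c=im[0:220,120:310]
cv2.imwrite("pics/w2c.png",cv2.resize(c,None,fx=2.7,fy=2.7,interpolation=cv2.INTER_CUBIC))
# knob circle
g=im.max(2);m=((g<70)*255).astype('uint8');m[:92]=0;m[150:]=0;m[:,:215]=0;m[:,280:]=0
m=cv2.morphologyEx(m,cv2.MORPH_OPEN,np.ones((9,9)))
cs,_=cv2.findContours(m,0,2);k=max(cs,key=cv2.contourArea);(u,v),r=cv2.minEnclosingCircle(k);print('knob',u,v,r)
# H slot black
m=((g<25)*255).astype('uint8');m[:40]=0;m[112:]=0;m[:,:175]=0;m[:,:][:,248:]=0
ys,xs=np.nonzero(m);print('H bbox',xs.min(),xs.max(),ys.min(),ys.max())
for z in (.255,.259):
  q=onz(W,(u,v),z)[:2]-G;print('knob rot mm',q@f*1e3,q@l*1e3)
for n,uv in {'rR':(190,47),'rF':(190,105),'cross':(210,76)}.items():
  q=onz(W,uv,.17)[:2]-G;print(n,q@f*1e3,q@l*1e3)
for a,b,z in [(32,-24,.17),(-32,-24,.17),(0,0,.17),(-32,24,.17)]:
  print(a,b,proj(W,np.r_[G+f*a/1e3+l*b/1e3,z]))
E
```

```text
knob 248.49073791503906 121.54629516601562 24.09217643737793Traceback (most recent call last):
  File "<stdin>", line 15, in <module>
    return umr_minimum(a, axis, None, out, keepdims, initial, where)
ValueError: zero-size array to reduction operation minimum which has no identity
```

View pics/w2c.png

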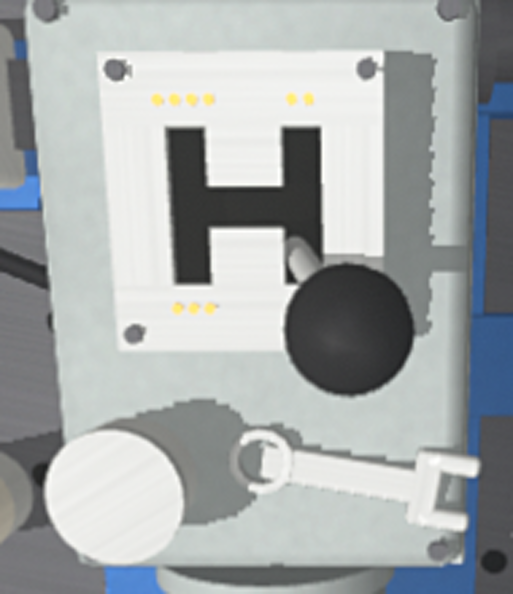

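```bash
python3 - <<'E'
from station import env
from h import *
W=env.camera_info("wrist")
G=np.array([.5623,.0755]);YW=.198
f=np.array([np.cos(YW),np.sin(YW)]);l=np.array([-f[1],f[0]])
c=lambda u,v:((u+.5)/2.7-.5+120,(v+.5)/2.7-.5)
for z in (.255,.259):
  q=onz(W,(248.5,121.5),z)[:2]-G;print('knob rot mm',q@f*1e3,q@l*1e3)
for n,uv in {'rR':(185,127),'rF':(192,284),'lR':(301.5,127),'cross':(247,207),'bRR':(115,69),'bRL':(367,68),'bFR':(135,333)}.items():
  q=onz(W,c(*uv),.17)[:2]-G;print(n,q@f*1e3,q@l*1e3)
E
```

```text
knob rot mm 44.9071208176723 42.74704138252017
knob rot mm 44.55986754880835 42.852204866416734
rR -29.948849113371164 -26.433093540746633
rF 33.27469283735471 -26.727451210120325
lR -29.94341984242076 21.759498747334955
cross 1.5958158559684528 -1.8411935233651349
bRR -52.09649469669418 -53.890411164091375
bRL -52.41278341836069 48.79377185860686
bFR 54.17593634468245 -52.86742448939069
```

```bash
sed -i 's/^G=.*/G=np.array([.5635,.0744]);YW=.198/' go.py; python3 go.py 92 45 240
```

```text
clock 2.28 now rot frame mm 88.4 54.8 400.0 rpy [ 3.141e+00 -1.000e-03 -2.941e+00] q [-0.39  0.49  0.23  0.78 -0.11  1.87  1.56] F rot [0.4 0.  0.1] w -0.0002
world [0.6449 0.1366 0.24  ] slide [-0.12 -0.33  5.33] ang [ 0.01 -0.01  0.02]
```

Call:
arm_command([
  {"slide": [-0.12,-0.33,2.5],"angular": [0,0,0],"grip": 0},
  {"slide": [-0.12,-0.33,2.5],"angular": [0,0,0],"grip": 0},
  {"slide": [-0.12,-0.33,3.5],"angular": [0,0,0],"grip": 0},
  {"slide": [-0.12,-0.33,4.5],"angular": [0,0,0],"grip": 0},
  {"slide": [-0.12,-0.33,5.0],"angular": [0,0,0],"grip": 0},
  {"slide": [-0.12,-0.33,5.33],"angular": [0,0,0],"grip": 0},
  {"slide": [-0.12,-0.33,5.33],"angular": [0,0,0],"grip": 0},
  {"slide": [-0.12,-0.33,5.33],"angular": [0,0,0],"grip": 0},
])

```text
clock: 2.95
eef_pos: [0.6454, 0.1361, 0.2415]
orientation: [3.141, 0.001, -2.942]
wrist_force: [-0.7, 0.2, -0.3]
width: 0.0001
```

```bash
python3 go.py 33.5 45 240; python3 - <<'E'
from station import env
import cv2
im=env.capture("wrist");cv2.imwrite("pics/w3.png",im[:,:,::-1])
E
```

```text
clock 2.95 now rot frame mm 92.4 44.4 241.5 rpy [ 3.141e+00  1.000e-03 -2.942e+00] q [-0.4   0.45  0.22  1.19 -0.1   1.5   1.58] F rot [-0.6  0.3 -0.3] w 0.0001
world [0.5875 0.1251 0.24  ] slide [1.96 0.02 0.05] ang [0.   0.01 0.02]
```

View pics/w3.png

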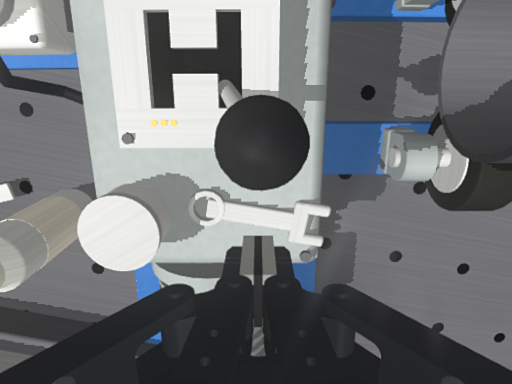

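Call:
arm_command([
  {"slide": [0.3,0,0],"angular": [0,0,0],"grip": 0},
  {"slide": [0.5,0,0],"angular": [0,0,0],"grip": 0},
  {"slide": [0.7,0,0],"angular": [0,0,0],"grip": 0},
  {"slide": [0.9,0,0],"angular": [0,0,0],"grip": 0},
  {"slide": [1.1,0,0],"angular": [0,0,0],"grip": 0},
  {"slide": [1.3,0,0],"angular": [0,0,0],"grip": 0},
  {"slide": [1.5,0,0],"angular": [0,0,0],"grip": 0},
  {"slide": [1.6,0,0],"angular": [0,0,0],"grip": 0},
  {"slide": [1.6,0,0],"angular": [0,0,0],"grip": 0},
])

```text
clock: 3.75
eef_pos: [0.6004, 0.127, 0.2447]
orientation: [3.14, 0.009, -2.942]
wrist_force: [4.3, 3.9, 12.0]
width: 0.0001
```

```bash
python3 go.py 33.5 45 240; python3 - <<'E'
from station import env
import cv2
im=env.capture("wrist");cv2.imwrite("pics/w4.png",im[:,:,::-1])
E
```

```text
clock 3.75 now rot frame mm 46.5 44.3 244.7 rpy [ 3.14   0.009 -2.942] q [-0.42  0.34  0.21  1.34 -0.07  1.46  1.56] F rot [ 5.  3. 12.] w 0.0001
world [0.5875 0.1251 0.24  ] slide [0.44 0.02 0.15] ang [0.02 0.11 0.01]
```

View pics/w4.png

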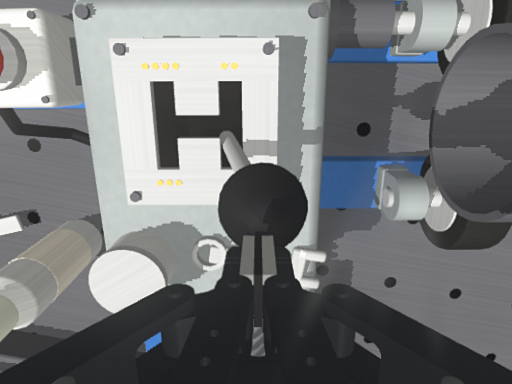

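```bash
python3 - <<'E'
from station import env
from h import *
W=env.camera_info("wrist");s=env.get_state()
M=R.from_euler('xyz',s['orientation']).as_matrix();p=s['eef_pos'];print(p,W['origin'],s['wrist_force'])
for o in [(0,0,0),(.011,0,0),(-.011,0,0),(.011,0,-.04)]:print(o,proj(W,p+M@np.array(o)))
G=np.array([.5635,.0744]);YW=.198
f=np.array([np.cos(YW),np.sin(YW)]);l=np.array([-f[1],f[0]])
for z in(.25,.257,.266):
  q=onz(W,(262.5,206),z)[:2]-G;print('knob',q@f*1e3,q@l*1e3)
im=cv2.imread("pics/w4.png");c=im[120:300,170:340]
cv2.imwrite("pics/w4c.png",cv2.resize(c,None,fx=3.3,fy=3.3,interpolation=cv2.INTER_CUBIC))
E
```

```text
[0.60055306 0.12707896 0.2446979 ] [0.52847366 0.11019405 0.41867476] [ 4.54931296  3.94330831 11.90814964]
(0, 0, 0) [[261.30773005 225.44293481]]
(0.011, 0, 0) [[261.38377494 206.82804012]]
(-0.011, 0, 0) [[261.23370566 243.42774707]]
(0.011, 0, -0.04) [[262.29747318 237.35238862]]
knob 33.268959311991175 44.864463168913296
knob 30.75530718942735 44.744952612357146
knob 27.5234687461312 44.591296182499214
```

View pics/w4c.png

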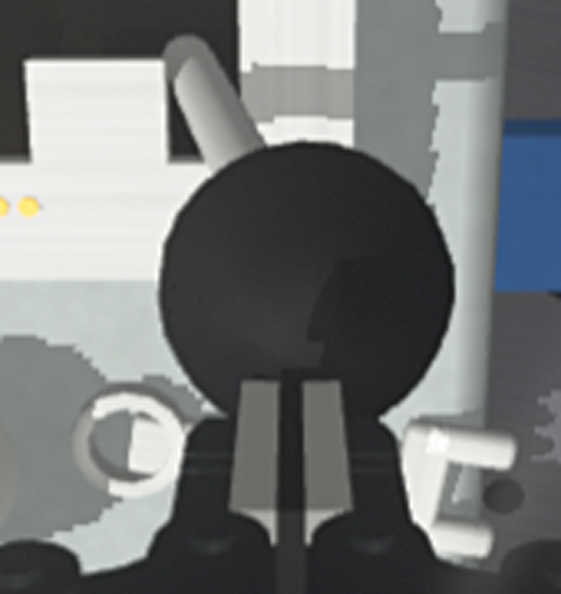

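```bash
python3 - <<'E'
from station import env
import cv2
from h import *
S=env.camera_info("scene")
im=env.capture("scene")[:,:,::-1].copy();s=env.get_state()
M=R.from_euler('xyz',s['orientation']).as_matrix();p=s['eef_pos']
for o in [(0,0,0),(0,0,-.035)]:print(proj(S,p+M@np.array(o)))
cv2.imwrite("pics/s4.png",cv2.resize(im[60:330,180:440],None,fx=2.2,fy=2.2,interpolation=cv2.INTER_CUBIC))
E
```

```text
[[311.83699261 223.73659624]]
[[314.25048253 215.60821202]]
```

View pics/s4.png

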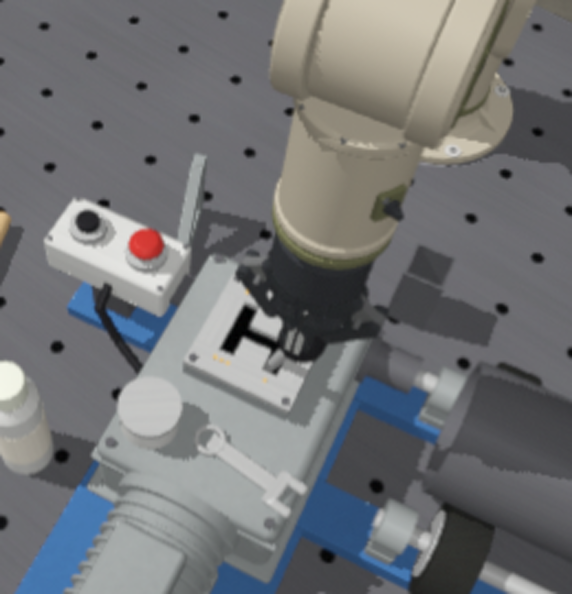

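```bash
python3 - <<'E'
from station import env
import cv2
from h import *
im=env.capture("scene")[:,:,::-1].copy()
cv2.imwrite("pics/s5.png",cv2.resize(im[170:260,260:370],None,fx=6,fy=6,interpolation=cv2.INTER_CUBIC))
im=env.capture("top")[:,:,::-1].copy()
cv2.imwrite("pics/t5.png",cv2.resize(im[140:240,140:260],None,fx=6,fy=6,interpolation=cv2.INTER_CUBIC))
E
```

```text
(no output)
```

View pics/s5.png

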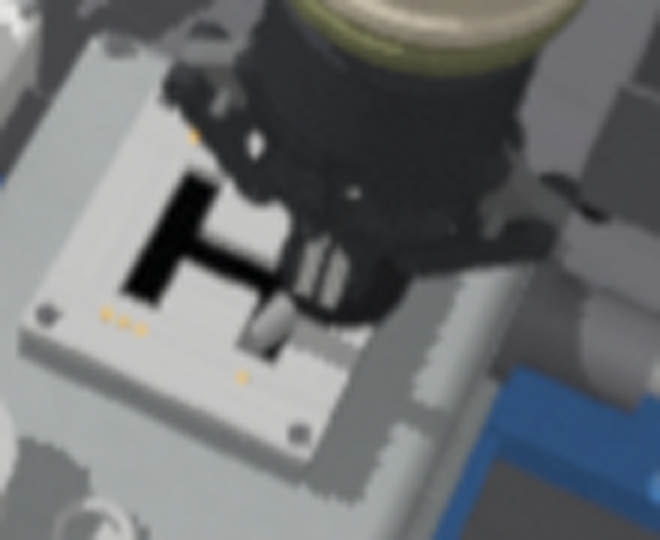

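View pics/t5.png

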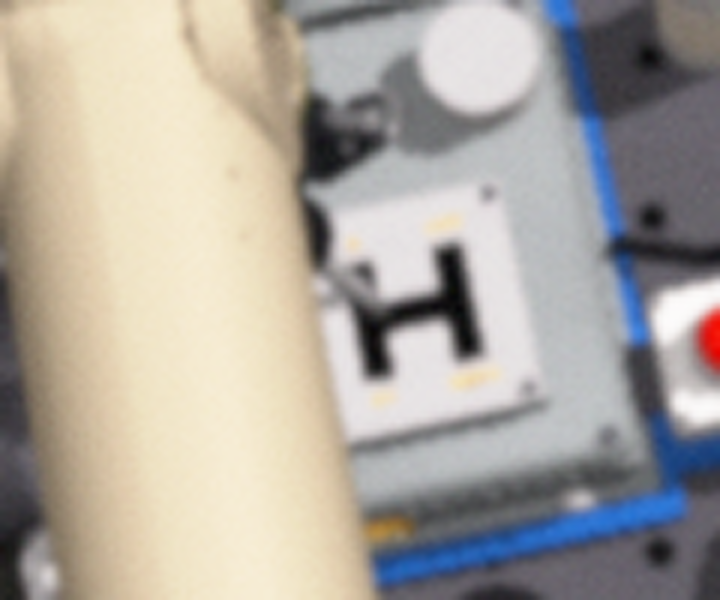

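```bash
python3 - <<'E'
from station import env
from h import *
W=env.camera_info("wrist");S=env.camera_info("scene");s=env.get_state()
M=R.from_euler('xyz',s['orientation']).as_matrix();p=s['eef_pos']
x,r=tri([ray(W,(259,236)),ray(S,(314.,220.))]);print(x,r,'tool',M.T@(x-p)*1e3)
E
```

```text
[0.59950183 0.1271492  0.2608409 ] [np.float64(0.0016078990239053238), np.float64(0.001607899023905232)] tool [  1.09273154   0.23577668 -16.21561067]
```

Call:
arm_command([
  {"slide": [0,0,-0.5],"angular": [0,0,0],"grip": 0},
  {"slide": [-0.5,0,-1.5],"angular": [0,0,0],"grip": 0},
  {"slide": [-1.5,0,-1.5],"angular": [0,0,0],"grip": 0},
  {"slide": [-1.5,0,-1.5],"angular": [0,0,0],"grip": 0},
  {"slide": [-1.5,0,-1.5],"angular": [0,0,0],"grip": 0},
])

```text
clock: 4.37
eef_pos: [0.6431, 0.1346, 0.2846]
orientation: [-3.141, -0.001, -2.943]
wrist_force: [-0.1, -0.3, 0.1]
width: -0.0002
```

```bash
python3 go.py 33.5 45 240; python3 - <<'E'
from station import env
import cv2
from h import *
S=env.camera_info("scene");s=env.get_state()
M=R.from_euler('xyz',s['orientation']).as_matrix();p=s['eef_pos']
for o in [(0,0,0),(0,0,-.02),(0,0,-.04)]:print((proj(S,p+M@np.array(o))-[260,140])*5)
im=env.capture("scene")[:,:,::-1].copy()
cv2.imwrite("pics/s6.png",cv2.resize(im[140:260,260:400],None,fx=5,fy=5,interpolation=cv2.INTER_CUBIC))
W=env.camera_info("wrist")
im=env.capture("wrist")[:,:,::-1].copy()
cv2.imwrite("pics/w6.png",im)
E
```

```text
clock 4.37 now rot frame mm 89.9 43.4 284.6 rpy [-3.141e+00 -1.000e-03 -2.943e+00] q [-0.4   0.45  0.22  1.11 -0.1   1.6   1.57] F rot [-0.2 -0.3  0.1] w -0.0002
world [0.5875 0.1251 0.24  ] slide [1.88 0.05 1.49] ang [-0.01 -0.02  0.  ]
[[224.53629102 461.67492235]]
[[230.89611879 438.66407107]]
[[237.55956922 414.54389127]]
```

View pics/s6.png

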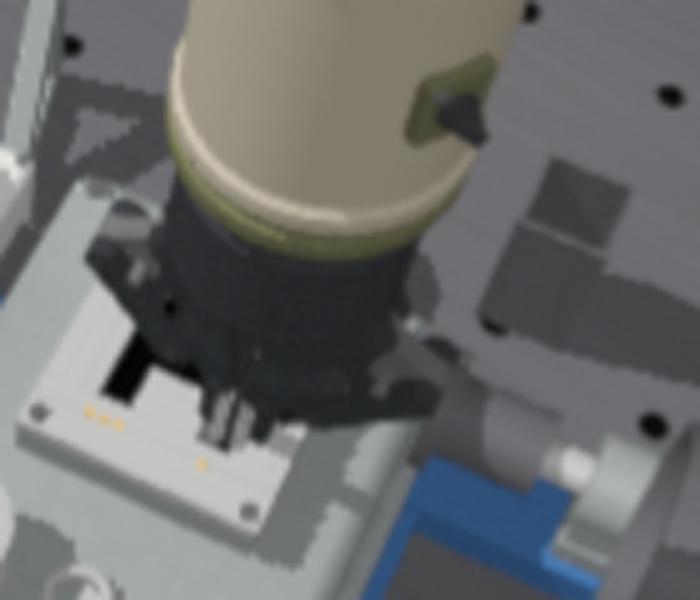

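View pics/w6.png

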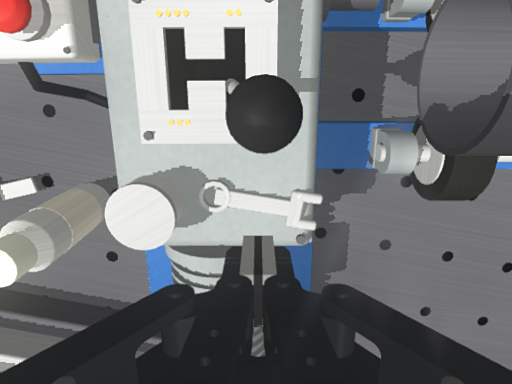

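```bash
python3 - <<'E'
from station import env
from h import *
W=env.camera_info("wrist");S=env.camera_info("scene");s=env.get_state()
M=R.from_euler('xyz',s['orientation']).as_matrix();p=s['eef_pos']
for sc in [(305,229),(306,230),(307,231)]:
  x,r=tri([ray(W,(258.5,236)),ray(S,sc)]);print(r[0],'tool',M.T@(x-p)*1e3)
G=np.array([.5635,.0744]);YW=.198
f=np.array([np.cos(YW),np.sin(YW)]);l=np.array([-f[1],f[0]])
q=onz(W,(264,114),.257)[:2]-G;print('knob',q@f*1e3,q@l*1e3)
o,d=ray(W,(258.5,236)); 
for z in (0,-.01,-.02,-.03,-.04):
  a=M.T@(o-p);b=M.T@d; print((a+b*(z-a[2])/b[2])*1e3)
im=cv2.imread("pics/w6.png")[200:384,150:370];cv2.imwrite("pics/w6c.png",cv2.resize(im,None,fx=3.2,fy=3.2,interpolation=cv2.INTER_CUBIC))
E
```

```text
0.00017304417988271245 tool [ -0.9362237   -1.47590763 -12.09827483]
0.001354806997314982 tool [ -1.38581704  -0.29758574 -10.80609797]
0.002538076713678105 tool [-1.83816766  0.88319002 -9.53095658]
knob 29.970422157366567 44.78431558316212
[-6.41668507 -1.62023683  0.        ]
[ -1.90363372  -1.64312538 -10.        ]
[  2.60941763  -1.66601394 -20.        ]
[  7.12246898  -1.68890249 -30.        ]
[ 11.63552033  -1.71179105 -40.        ]
```

View pics/w6c.png

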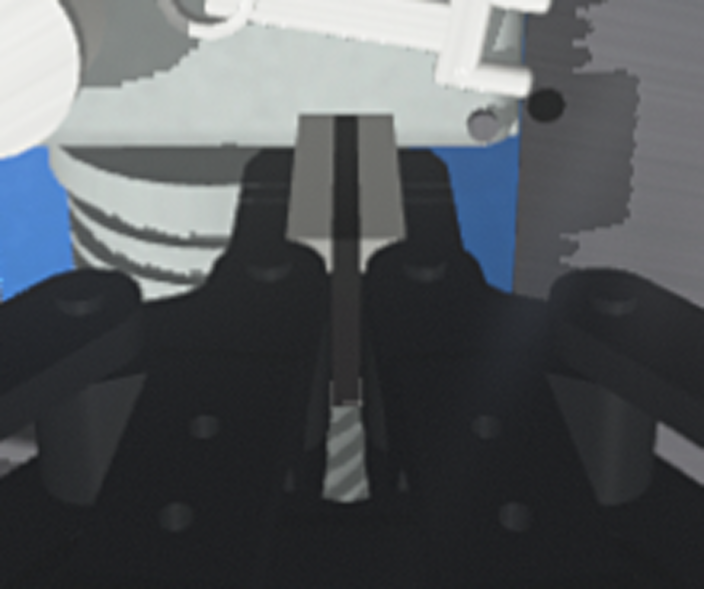

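```bash
python3 - <<'E'
from station import env
from h import *
S=env.camera_info("scene");s=env.get_state()
M=R.from_euler('xyz',s['orientation']).as_matrix();p=s['eef_pos']
im=env.capture("scene")[:,:,::-1].copy()
c=cv2.resize(im[195:245,275:345],None,fx=10,fy=10,interpolation=cv2.INTER_CUBIC)
cv2.imwrite("pics/s7.png",c)
for z in(0,-.01,-.02,-.03):
  q=[(-.011,.007,z),(-.011,-.007,z),(.011,-.007,z),(.011,.007,z)]
  print(z,((proj(S,[p+M@np.array(o) for o in q])-[275,195]+.5)*10-.5).round(0).tolist())
E
```

```text
0 [[315.0, 435.0], [247.0, 402.0], [295.0, 309.0], [363.0, 340.0]]
-0.01 [[322.0, 413.0], [253.0, 380.0], [302.0, 285.0], [370.0, 317.0]]
-0.02 [[329.0, 390.0], [258.0, 357.0], [308.0, 261.0], [377.0, 294.0]]
-0.03 [[335.0, 366.0], [264.0, 333.0], [314.0, 237.0], [384.0, 269.0]]
```

View pics/s7.png

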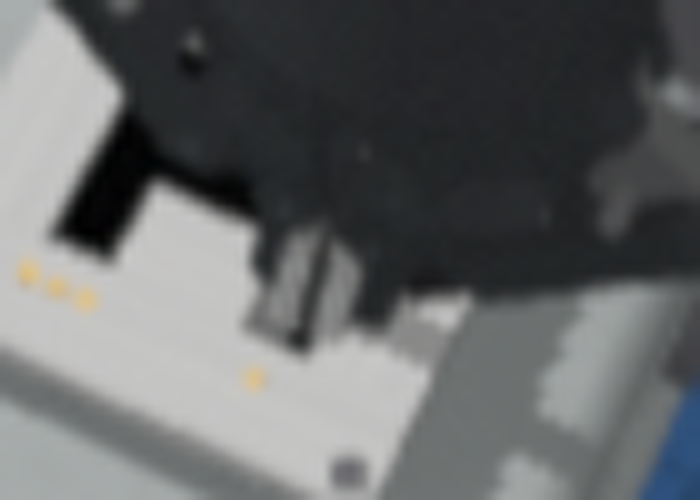

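```bash
python3 go.py 90 45 219 45 45 219
```

```text
clock 4.52 now rot frame mm 88.8 43.2 285.8 rpy [ 3.142 -0.    -2.944] q [-0.4   0.44  0.22  1.11 -0.1   1.6   1.57] F rot [ 0.6 -0.9 -0.3] w 0.0001
world [0.6429 0.1362 0.219 ] slide [-0.04  0.06  2.23] ang [ 0. -0. -0.]
world [0.5988 0.1274 0.219 ] slide [1.46 0.06 2.23] ang [ 0. -0. -0.]
```

Call:
arm_command([
  {"slide": [0,0.05,1.0],"angular": [0,0,0],"grip": 0},
  {"slide": [0,0.05,2.0],"angular": [0,0,0],"grip": 0},
  {"slide": [0,0.05,2.2],"angular": [0,0,0],"grip": 0},
  {"slide": [0.4,0.05,2.2],"angular": [0,0,0],"grip": 0},
  {"slide": [0.7,0.05,2.2],"angular": [0,0,0],"grip": 0},
  {"slide": [0.9,0.05,2.2],"angular": [0,0,0],"grip": 0},
  {"slide": [1.1,0.05,2.2],"angular": [0,0,0],"grip": 0},
  {"slide": [1.2,0.05,2.2],"angular": [0,0,0],"grip": 0},
  {"slide": [1.2,0.05,2.2],"angular": [0,0,0],"grip": 0},
])

```text
clock: 5.27
eef_pos: [0.6074, 0.1291, 0.2213]
orientation: [3.141, 0.003, -2.943]
wrist_force: [2.7, 1.0, 2.5]
width: 0.0002
```

```bash
python3 go.py 45 45 219; python3 - <<'E'
from station import env
import cv2
im=env.capture("wrist");cv2.imwrite("pics/w8.png",im[:,:,::-1])
E
```

```text
clock 5.27 now rot frame mm 53.8 45.0 221.3 rpy [ 3.141e+00  3.000e-03 -2.943e+00] q [-0.42  0.37  0.21  1.36 -0.08  1.42  1.56] F rot [2.9 0.4 2.5] w 0.0002
world [0.5988 0.1274 0.219 ] slide [0.29 0.   0.07] ang [0.01 0.03 0.  ]
```

View pics/w8.png

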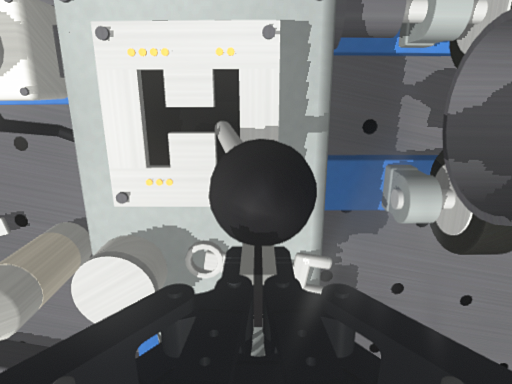

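```bash
cat > kn.py <<'E'
import sys
from station import env
from h import *
G=np.array([.5635,.0744]);YW=.198
f=np.array([np.cos(YW),np.sin(YW)]);l=np.array([-f[1],f[0]])
W=env.camera_info("wrist");im=env.capture("wrist")[:,:,::-1].copy();n=sys.argv[1];cv2.imwrite(f"pics/{n}.png",im)
if len(sys.argv)>3:
  u,v=map(float,sys.argv[2:4])
  q=onz(W,(u,v),.259)[:2]-G;print('knob',q@f*1e3,q@l*1e3)
E
python3 kn.py w8b 262 192
```

```text
knob 22.725172169933217 44.71756657678843
```

Call:
arm_command([
  {"slide": [0.2,0,0.05],"angular": [0,0,0],"grip": 0},
  {"slide": [0.4,0,0.05],"angular": [0,0,0],"grip": 0},
  {"slide": [0.6,0,0.05],"angular": [0,0,0],"grip": 0},
  {"slide": [0.72,0,0.05],"angular": [0,0,0],"grip": 0},
  {"slide": [0.72,0,0.05],"angular": [0,0,0],"grip": 0},
])

```text
clock: 5.78
eef_pos: [0.585, 0.1244, 0.2181]
orientation: [3.142, -0.001, -2.943]
wrist_force: [3.0, 1.1, 1.7]
width: 0.0002
```

```bash
python3 go.py 45 45 219; python3 kn.py w9
```

```text
clock 5.78 now rot frame mm 30.9 44.8 218.1 rpy [ 3.142e+00 -1.000e-03 -2.943e+00] q [-0.43  0.32  0.21  1.43 -0.07  1.41  1.56] F rot [3.2 0.5 1.7] w 0.0002
world [0.5988 0.1274 0.219 ] slide [-0.47  0.01 -0.03] ang [ 0.   -0.01  0.  ]
```

View pics/w9.png

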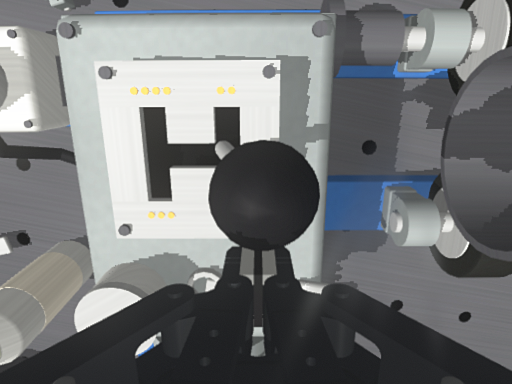

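```bash
python3 kn.py w9b 263.5 195;python3 - <<'E'
import cv2
im=cv2.imread("pics/w9.png")[50:260,90:330];cv2.imwrite("pics/w9c.png",cv2.resize(im,None,fx=2.8,fy=2.8,interpolation=cv2.INTER_CUBIC))
E
```

```text
knob 0.5835459612069478 45.1398222277405
```

View pics/w9c.png

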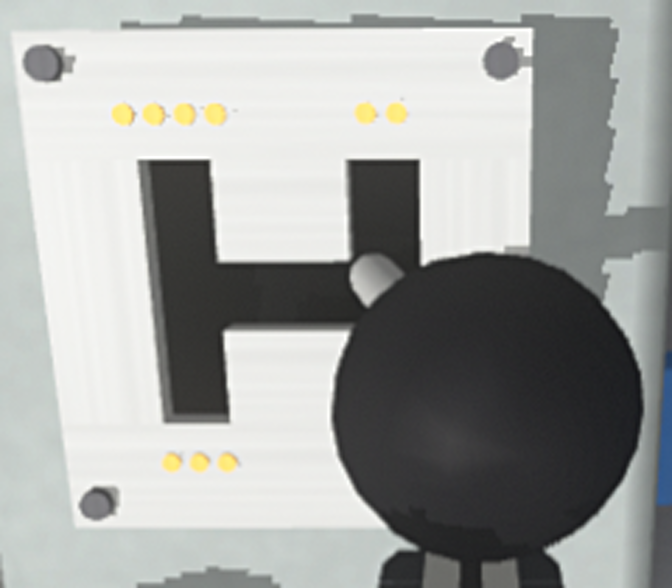

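Call:
arm_command([
  {"slide": [-0.5,0,-0.05],"angular": [0,0,0],"grip": 0},
  {"slide": [-0.5,0,-0.05],"angular": [0,0,0],"grip": 0},
  {"slide": [-0.5,1.0,-0.05],"angular": [0,0,0],"grip": 0},
  {"slide": [-0.5,1.7,-0.05],"angular": [0,0,0],"grip": 0},
  {"slide": [-0.5,1.7,-0.05],"angular": [0,0,0],"grip": 0},
  {"slide": [0.4,1.7,-0.05],"angular": [0,0,0],"grip": 0},
  {"slide": [1.0,1.7,-0.05],"angular": [0,0,0],"grip": 0},
  {"slide": [1.0,1.7,-0.05],"angular": [0,0,0],"grip": 0},
])

```text
clock: 6.55
eef_pos: [0.5434, 0.1679, 0.2191]
orientation: [-3.141, -0.003, -2.943]
wrist_force: [0.9, -0.4, 0.6]
width: 0.0003
```

```bash
python3 go.py 0 60 220; python3 kn.py w10
```

```text
clock 6.55 now rot frame mm -1.3 95.6 219.1 rpy [-3.141e+00 -3.000e-03 -2.943e+00] q [-0.51  0.25  0.19  1.5  -0.05  1.39  1.45] F rot [ 0.8 -0.6  0.6] w 0.0003
world [0.5517 0.1332 0.22  ] slide [-0.04 -1.19 -0.03] ang [-0.   -0.03  0.01]
```

View pics/w10.png

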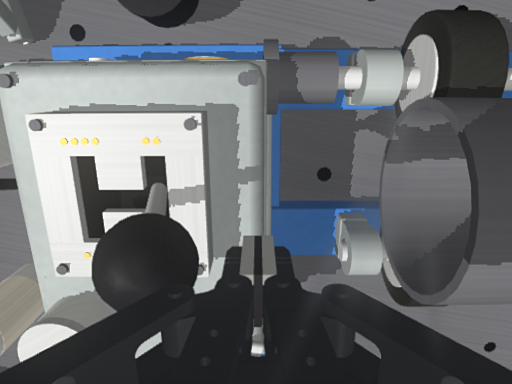

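Call:
arm_command([
  {"slide": [-0.04,-0.3,0],"angular": [0,0,0],"grip": 0},
  {"slide": [-0.04,-0.6,0],"angular": [0,0,0],"grip": 0},
  {"slide": [-0.04,-0.9,0],"angular": [0,0,0],"grip": 0},
  {"slide": [-0.04,-1.2,0],"angular": [0,0,0],"grip": 0},
  {"slide": [-0.04,-1.4,0],"angular": [0,0,0],"grip": 0},
  {"slide": [-0.04,-1.5,0],"angular": [0,0,0],"grip": 0},
])

```text
clock: 7.1
eef_pos: [0.5571, 0.1229, 0.2197]
orientation: [-3.141, 0.0, -2.946]
wrist_force: [-0.5, 2.9, 2.6]
width: 0.0001
```

```bash
python3 go.py 0 60 220; python3 kn.py w11
```

```text
clock 7.1 now rot frame mm 3.3 48.8 219.7 rpy [-3.141  0.    -2.946] q [-0.45  0.26  0.21  1.5  -0.05  1.39  1.54] F rot [0.1 3.  2.6] w 0.0001
world [0.5517 0.1332 0.22  ] slide [ 0.11  0.37 -0.01] ang [-0.01  0.   -0.02]
```

View pics/w11.png

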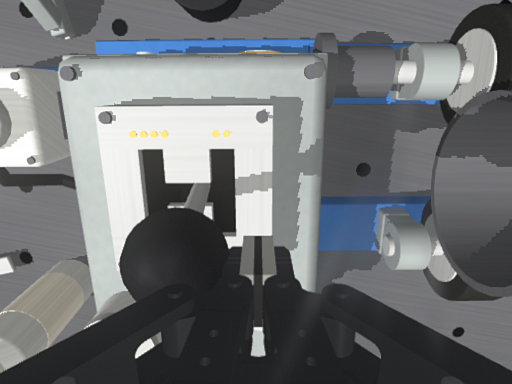

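Call:
arm_command([
  {"slide": [0.05,-0.3,0],"angular": [0,0,0],"grip": 0},
  {"slide": [0.05,-0.6,0],"angular": [0,0,0],"grip": 0},
  {"slide": [0.05,-0.9,0],"angular": [0,0,0],"grip": 0},
  {"slide": [0.05,-1.2,0],"angular": [0,0,0],"grip": 0},
  {"slide": [0.05,-1.5,0],"angular": [0,0,0],"grip": 0},
  {"slide": [0.05,-1.75,0],"angular": [0,0,0],"grip": 0},
  {"slide": [0.05,-1.85,0],"angular": [0,0,0],"grip": 0},
  {"slide": [0.05,-1.85,0],"angular": [0,0,0],"grip": 0},
])

```text
clock: 7.82
eef_pos: [0.5658, 0.0684, 0.219]
orientation: [-3.141, -0.001, -2.946]
wrist_force: [-0.2, 2.2, -0.0]
width: 0.0001
```

```bash
python3 go.py 0 -15 220; python3 kn.py w12
```

```text
clock 7.82 now rot frame mm 1.1 -6.4 219.0 rpy [-3.141e+00 -1.000e-03 -2.946e+00] q [-0.38  0.26  0.25  1.5  -0.06  1.39  1.64] F rot [ 0.2  2.2 -0. ] w 0.0001
world [0.5665 0.0597 0.22  ] slide [ 0.04 -0.29 -0.03] ang [-0.01 -0.01 -0.02]
```

View pics/w12.png

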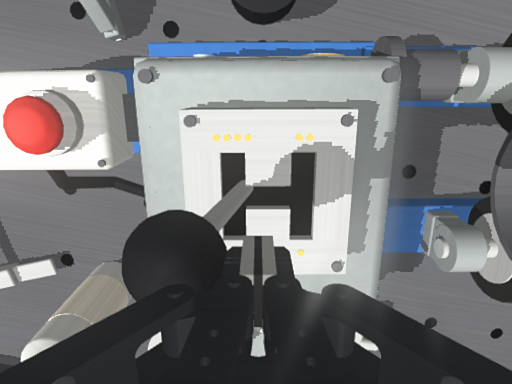

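```bash
python3 kn.py w12b 174.5 261;python3 - <<'E'
import cv2
im=cv2.imread("pics/w12.png")[100:300,110:350];cv2.imwrite("pics/w12c.png",cv2.resize(im,None,fx=2.8,fy=2.8,interpolation=cv2.INTER_CUBIC))
E
```

```text
knob 1.8520996070702582 -44.77953646578528
```

View pics/w12c.png

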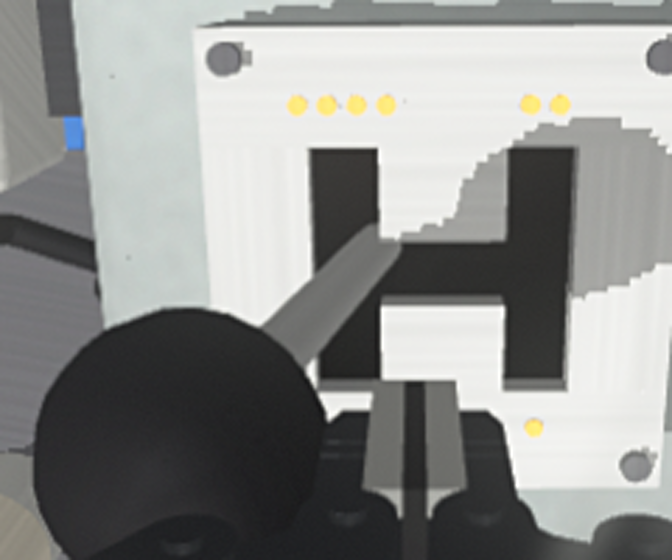

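Call:
arm_command([
  {"slide": [0,-0.08,0],"angular": [0,0,0],"grip": 0},
  {"slide": [0,-0.08,0],"angular": [0,0,0],"grip": 0},
  {"slide": [0,0.6,0],"angular": [0,0,0],"grip": 0},
  {"slide": [0.0,0.6,0],"angular": [0,0,0],"grip": 0},
  {"slide": [1.0,0.6,0],"angular": [0,0,0],"grip": 0},
  {"slide": [1.7,0.6,0],"angular": [0,0,0],"grip": 0},
  {"slide": [1.7,0.0,0],"angular": [0,0,0],"grip": 0},
  {"slide": [1.7,-1.0,0],"angular": [0,0,0],"grip": 0},
  {"slide": [1.7,-1.3,0],"angular": [0,0,0],"grip": 0},
  {"slide": [1.7,-1.3,0],"angular": [0,0,0],"grip": 0},
])

```text
clock: 8.75
eef_pos: [0.524, 0.0181, 0.22]
orientation: [-3.14, 0.0, -2.949]
wrist_force: [-1.1, -0.3, -0.0]
width: 0.0001
```

```bash
python3 go.py 15 -46 219; python3 kn.py w13
```

```text
clock 8.75 now rot frame mm -49.8 -47.4 220.0 rpy [-3.14   0.    -2.949] q [-0.34  0.15  0.28  1.62 -0.04  1.37  1.71] F rot [-1.1 -0.1 -0. ] w 0.0001
world [0.5873 0.0322 0.219 ] slide [-2.16  0.06  0.03] ang [-0.02  0.01 -0.06]
```

View pics/w13.png

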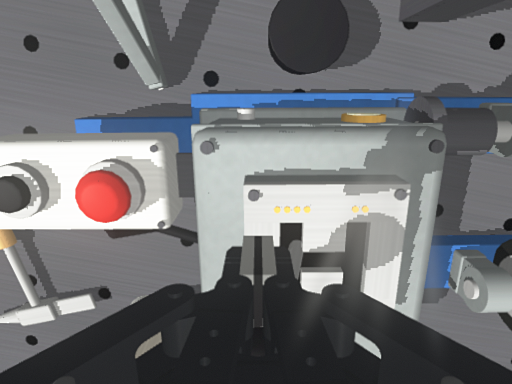

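Call:
arm_command([
  {"slide": [-0.3,0.03,0],"angular": [0,0,0],"grip": 0},
  {"slide": [-0.5,0.03,0],"angular": [0,0,0],"grip": 0},
  {"slide": [-0.75,0.03,0],"angular": [0,0,0],"grip": 0},
  {"slide": [-1.0,0.03,0],"angular": [0,0,0],"grip": 0},
  {"slide": [-1.25,0.03,0],"angular": [0,0,0],"grip": 0},
  {"slide": [-1.4,0.03,0],"angular": [0,0,0],"grip": 0},
  {"slide": [-1.5,0.03,0],"angular": [0,0,0],"grip": 0},
  {"slide": [-1.5,0.03,0],"angular": [0,0,0],"grip": 0},
])

```text
clock: 9.47
eef_pos: [0.568, 0.0321, 0.2191]
orientation: [3.141, -0.001, -2.943]
wrist_force: [-2.2, 0.5, 1.8]
width: 0.0004
```

```bash
python3 go.py 15 -46 219
```

```text
clock 9.47 now rot frame mm -3.9 -42.4 219.1 rpy [ 3.141e+00 -1.000e-03 -2.943e+00] q [-0.34  0.25  0.28  1.51 -0.07  1.39  1.71] F rot [-2.1  0.9  1.8] w 0.0004
world [0.5873 0.0322 0.219 ] slide [-0.63 -0.12  0.  ] ang [ 0.   -0.01  0.01]
```

Call:
arm_command([
  {"slide": [-0.2,-0.05,0],"angular": [0,0,0],"grip": 0},
  {"slide": [-0.35,-0.05,0],"angular": [0,0,0],"grip": 0},
  {"slide": [-0.5,-0.05,0],"angular": [0,0,0],"grip": 0},
  {"slide": [-0.57,-0.05,0],"angular": [0,0,0],"grip": 0},
  {"slide": [-0.6,-0.05,0],"angular": [0,0,0],"grip": 0},
  {"slide": [-0.6,-0.05,0],"angular": [0,0,0],"grip": 0},
])

```text
clock: 9.97
eef_pos: [0.5855, 0.0336, 0.2192]
orientation: [-3.141, -0.001, -2.944]
wrist_force: [-2.6, 0.6, -2.2]
width: -0.0001
```

```bash
python3 go.py 15 -46 219;python3 kn.py w14
```

```text
clock 9.97 now rot frame mm 13.5 -44.4 219.2 rpy [-3.141e+00 -1.000e-03 -2.944e+00] q [-0.33  0.29  0.28  1.46 -0.08  1.4   1.72] F rot [-2.4  1.1 -2.2] w -0.0001
world [0.5873 0.0322 0.219 ] slide [-0.05 -0.05  0.01] ang [-0.   -0.01  0.  ]
```

View pics/w14.png

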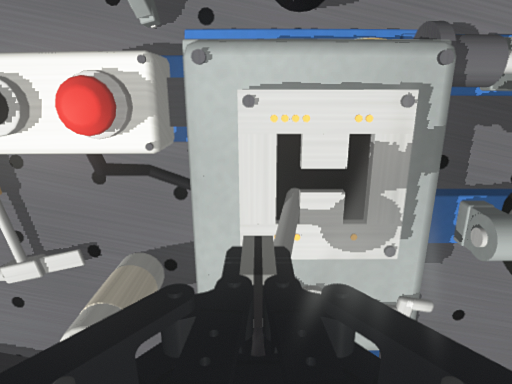

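Call:
arm_command([
  {"slide": [-0.07,-0.03,0],"angular": [0,0,0],"grip": 0},
  {"slide": [-0.13,-0.03,0],"angular": [0,0,0],"grip": 0},
  {"slide": [-0.2,-0.03,0],"angular": [0,0,0],"grip": 0},
  {"slide": [-0.2,-0.03,0],"angular": [0,0,0],"grip": 0},
])

```text
clock: 10.35
eef_pos: [0.5881, 0.0334, 0.219]
orientation: [3.14, -0.008, -2.944]
wrist_force: [-18.9, -0.6, 4.1]
width: 0.0
```

```bash
python3 go.py 20 -46 219
```

```text
clock 10.35 now rot frame mm 16.0 -45.0 219.0 rpy [ 3.14  -0.008 -2.944] q [-0.33  0.31  0.28  1.44 -0.08  1.41  1.72] F rot [-18.6   3.2   4.1] w 0.0
world [0.5922 0.0332 0.219 ] slide [-0.13 -0.03 -0.  ] ang [ 0.01 -0.09 -0.  ]
```

Call:
arm_command([
  {"slide": [0.4,0,0],"angular": [0,0,0],"grip": 0},
  {"slide": [1.2,0,0],"angular": [0,0,0],"grip": 0},
  {"slide": [1.8,0,-1.0],"angular": [0,0,0],"grip": 0},
  {"slide": [1.8,0,-2.0],"angular": [0,0,0],"grip": 0},
  {"slide": [1.8,0,-3.0],"angular": [0,0,0],"grip": 0},
  {"slide": [1.8,0,-4.0],"angular": [0,0,0],"grip": 0},
  {"slide": [1.8,0,-4.0],"angular": [0,0,0],"grip": 0},
])

```text
clock: 10.93
eef_pos: [0.541, 0.0229, 0.347]
orientation: [-3.141, 0.012, -2.944]
wrist_force: [0.5, -0.4, 0.3]
width: -0.0001
```

```bash
python3 - <<'E'
from h import *
G=np.array([.5623,.0755]);YW=.198
f=np.array([np.cos(YW),np.sin(YW)]);l=np.array([-f[1],f[0]])
for n,p in (('inch',(.5599,-.1640)),('stop',(.5455,-.0913))): q=np.array(p)-G;print(n,q@f*1e3,q@l*1e3)
E
python3 go.py -50 -185 330;python3 kn.py w15; python3 - <<'E'
from station import env
import cv2
im=env.capture("scene")[:,:,::-1].copy()
cv2.imwrite("pics/s15.png",cv2.resize(im[140:290,190:370],None,fx=4,fy=4,interpolation=cv2.INTER_CUBIC))
E
```

```text
inch -49.46486667967445 -234.3485373633939
stop -49.28278897071985 -160.23634641137912
clock 10.93 now rot frame mm -32.1 -46.1 347.0 rpy [-3.141  0.012 -2.944] q [-0.34  0.17  0.29  1.33 -0.05  1.64  1.71] F rot [ 0.4 -0.5  0.3] w -0.0001
world [ 0.5509 -0.1168  0.33  ] slide [ 0.6  -4.63  0.56] ang [-0.01  0.14 -0.  ]
```

View pics/w15.png

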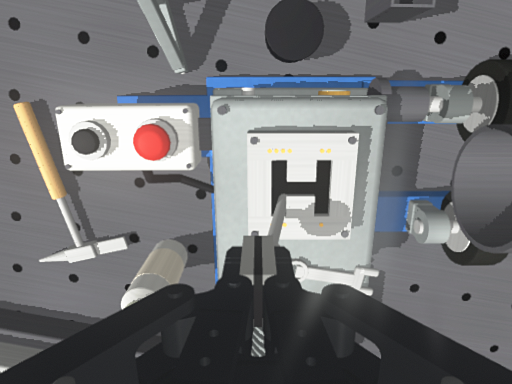

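View pics/s15.png

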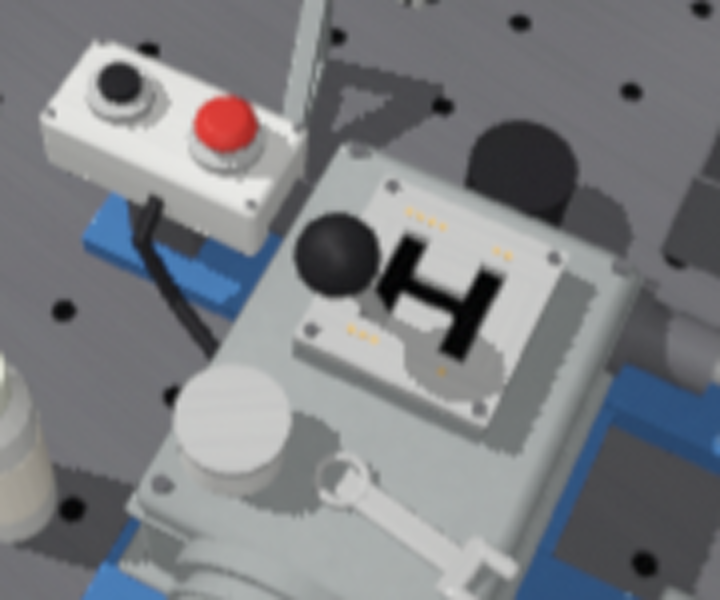

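```bash
python3 - <<'E'
from station import env
from h import *
S=env.camera_info("scene");s=env.get_state();p=s['eef_pos']
print(proj(S,[p,p+[0,0,-.1],p+[0,0,.1]]),s['clock'])
im=env.capture("scene")[:,:,::-1].copy();cv2.imwrite("pics/s16.png",im)
q=tri([ray(S,((337.5)/4-.5+190,255.5/4-.5+140))]) if 0 else None
G=np.array([.5635,.0744]);YW=.198
f=np.array([np.cos(YW),np.sin(YW)]);l=np.array([-f[1],f[0]])
k=onz(S,((337.5)/4-.5+190,255.5/4-.5+140),.255)[:2]-G;print(k@f*1e3,k@l*1e3)
E
```

```text
[[292.45353297 149.49457493]
 [288.31868449 177.27341292]
 [297.58981478 114.8948752 ]] 11.0333
46.336701616657585 -41.79960098965186
```

View pics/s16.png

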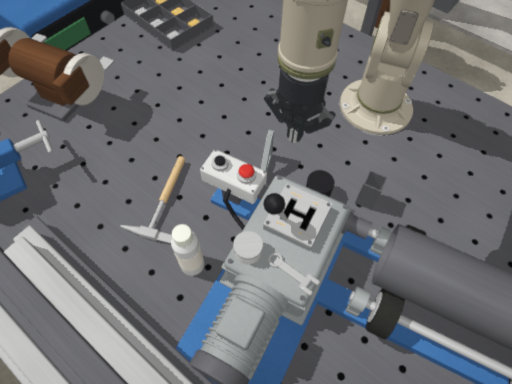

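```bash
python3 - <<'E'
from station import env
from h import *
W=env.camera_info("wrist")
im=env.capture("wrist")[:,:,::-1].copy()
c=im[90:190,40:210];cv2.imwrite("pics/w17.png",cv2.resize(c,None,fx=4,fy=4,interpolation=cv2.INTER_CUBIC))
hsv=cv2.cvtColor(im,cv2.COLOR_BGR2HSV);m=((hsv[...,1]>150)&((hsv[...,0]<8)|(hsv[...,0]>172))&(hsv[...,2]>80)).astype('uint8');m[:,:100]=0;m[:,220:]=0
M=cv2.moments(m);print('red',M['m10']/M['m00'],M['m01']/M['m00'])
m=(im.max(2)<60).astype('uint8');m[:115]=0;m[165:]=0;m[:,:68]=0;m[:,108:]=0
n,lb,st,ce=cv2.connectedComponentsWithStats(m);print(st,ce)
for n_,uv in (('RR',(253,140)),('RL',(352,140)),('FL',(345,234))): print(n_,onz(W,uv,.17))
print(onz(W,(85,140),.162))
E
```

```text
red 148.71890303623897 146.51028403525956
[[     0      0    512    384 196608]] [[255.5 191.5]]
RR [0.51772771 0.01164023 0.17      ]
RL [0.49765545 0.11087264 0.17      ]
FL [0.59990263 0.1320734  0.17      ]
[ 0.55339165 -0.16161537  0.162     ]
```

View pics/w17.png

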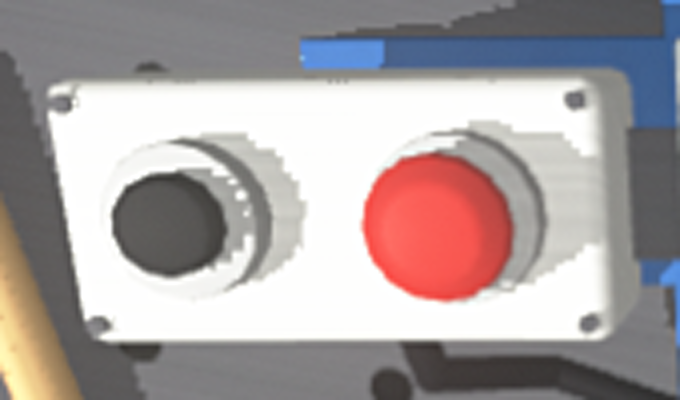

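```bash
python3 - <<'E'
from station import env
from h import *
W=env.camera_info("wrist")
print(onz(W,(81.6,145.6),.162),onz(W,(148.7,146.5),.168)); s=env.get_state();print(s['eef_pos'],s['clock'])
E
sed 's/YW+np.pi/YW+np.pi\/2/' go.py > go2.py; python3 go2.py -49 -235 330 -49 -235 225
```

```text
[ 0.55901823 -0.16436769  0.162     ] [ 0.54477744 -0.09264474  0.168     ]
[0.53865387 0.02317715 0.33897092] 11.1333
clock 11.13 now rot frame mm -34.4 -45.3 339.0 rpy [-3.142 -0.    -2.944] q [-0.34  0.17  0.29  1.35 -0.05  1.63  1.71] F rot [-0.4 -0.1 -0.9] w 0.0
world [ 0.5617 -0.1656  0.33  ] slide [ 0.49 -6.32  0.3 ] ang [-0. -0. 18.]
world [ 0.5617 -0.1656  0.225 ] slide [ 0.48 -6.32  3.8 ] ang [-0. -0. 18.]
```

Call:
arm_command([
  {"slide": [0.55,-6.27,0.3],"angular": [0,0,18],"grip": 0},
  {"slide": [0.55,-6.27,0.3],"angular": [0,0,18],"grip": 0},
  {"slide": [0.55,-6.27,0.3],"angular": [0,0,18],"grip": 0},
  {"slide": [0.55,-6.27,0.3],"angular": [0,0,18],"grip": 0},
  {"slide": [0.55,-6.27,0.3],"angular": [0,0,18],"grip": 0},
  {"slide": [0.55,-6.27,0.3],"angular": [0,0,18],"grip": 0},
  {"slide": [0.55,-6.27,0.3],"angular": [0,0,18],"grip": 0},
  {"slide": [0.55,-6.27,0.3],"angular": [0,0,18],"grip": 0},
  {"slide": [0.55,-6.27,0.3],"angular": [0,0,18],"grip": 0},
  {"slide": [0.55,-6.27,0.3],"angular": [0,0,18],"grip": 0},
])

```text
clock: 11.97
eef_pos: [0.5591, -0.1644, 0.329]
orientation: [-3.14, -0.001, 2.083]
wrist_force: [-0.3, 0.8, 0.1]
width: 0.0002
```

```bash
python3 go2.py -50.8 -233.3 330 -50.8 -233.3 225
```

```text
clock 11.97 now rot frame mm -51.3 -233.3 329.0 rpy [-3.140e+00 -1.000e-03  2.083e+00] q [-0.19  0.29  0.57  1.26 -0.16  1.64  0.86] F rot [-0.1  0.8  0.1] w 0.0002
world [ 0.5596 -0.1643  0.33  ] slide [-0.01  0.02 -0.03] ang [-0.03 -0.01  3.6 ]
world [ 0.5596 -0.1643  0.225 ] slide [-0.01  0.02  3.47] ang [-0.03 -0.01  3.6 ]
```

Call:
arm_command([
  {"slide": [0,0,0],"angular": [0,0,3.6],"grip": 0},
  {"slide": [0,0,0],"angular": [0,0,3.6],"grip": 0},
  {"slide": [0,0,0],"angular": [0,0,3.6],"grip": 0},
  {"slide": [0,0,1],"angular": [0,0,3.6],"grip": 0},
  {"slide": [0,0,2],"angular": [0,0,3.6],"grip": 0},
  {"slide": [0,0,3],"angular": [0,0,3.6],"grip": 0},
  {"slide": [0,0,4],"angular": [0,0,3.6],"grip": 0},
  {"slide": [0,0,4.3],"angular": [0,0,3.6],"grip": 0},
  {"slide": [0,0,4.3],"angular": [0,0,3.6],"grip": 0},
])

```text
clock: 12.72
eef_pos: [0.5574, -0.1636, 0.1982]
orientation: [-3.135, -0.002, 1.776]
wrist_force: [0.4, 1.1, 0.3]
width: -0.0001
```

```bash
python3 go2.py -50.8 -233.3 170;python3 kn.py w18; python3 - <<'E'
from station import env
from h import *
S=env.camera_info("scene");s=env.get_state();p=s['eef_pos']
print((proj(S,[p,p+[0,0,.032]])-[170,120]+.5)*5,s['clock'])
im=env.capture("scene")[:,:,::-1].copy();cv2.imwrite("pics/s18.png",cv2.resize(im[120:220,170:310],None,fx=5,fy=5,interpolation=cv2.INTER_CUBIC))
E
```

```text
clock 12.72 now rot frame mm -52.8 -232.1 198.2 rpy [-3.135e+00 -2.000e-03  1.776e+00] q [-0.23  0.32  0.6   1.51 -0.18  1.37  0.58] F rot [0.6 1.  0.3] w -0.0001
world [ 0.5596 -0.1643  0.17  ] slide [-0.04  0.07  0.94] ang [-0.07 -0.03  0.08]
[[249.19422049 150.99374252]
 [244.57209736 109.51229846]] 12.7667
```

View pics/w18.png

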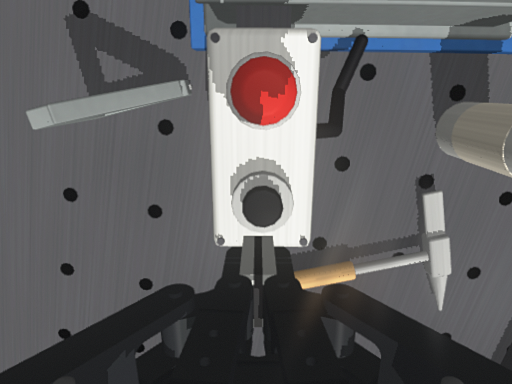

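View pics/s18.png

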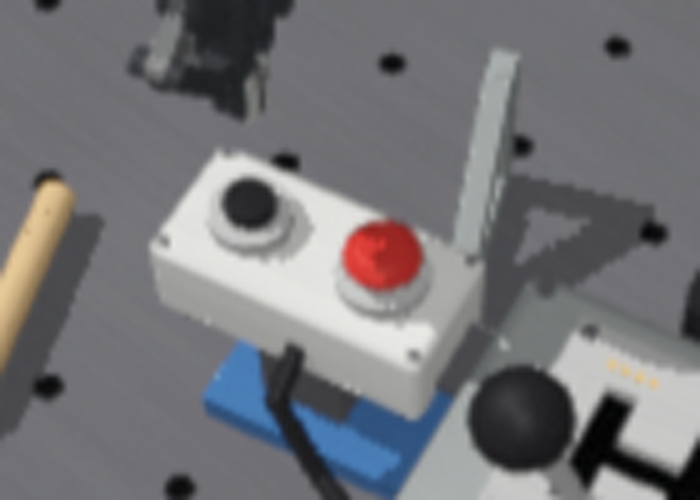

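Call:
arm_command([
  {"slide": [-0.04,0.07,0.7],"angular": [0,0,0],"grip": 0},
  {"slide": [-0.04,0.07,1.3],"angular": [0,0,0],"grip": 0},
  {"slide": [-0.04,0.07,1.7],"angular": [0,0,0],"grip": 0},
  {"slide": [-0.04,0.07,1.9],"angular": [0,0,0],"grip": 0},
  {"slide": [-0.04,0.07,1.9],"angular": [0,0,0],"grip": 0},
])

```text
clock: 13.23
eef_pos: [0.5617, -0.1651, 0.1444]
orientation: [-3.141, -0.0, 1.776]
wrist_force: [0.4, -0.2, -0.0]
width: -0.0001
```

```bash
python3 go2.py -50.8 -233.3 126;python3 kn.py w19; python3 - <<'E'
from station import env
from h import *
im=env.capture("scene")[:,:,::-1].copy();cv2.imwrite("pics/s19.png",cv2.resize(im[120:220,170:310],None,fx=5,fy=5,interpolation=cv2.INTER_CUBIC))
E
```

```text
clock 13.23 now rot frame mm -48.9 -234.4 144.4 rpy [-3.141 -0.     1.776] q [-0.22  0.37  0.59  1.59 -0.21  1.25  0.6 ] F rot [ 0.4 -0.2 -0. ] w -0.0001
world [ 0.5596 -0.1643  0.126 ] slide [ 0.04 -0.06  0.61] ang [-0.01 -0.    0.08]
```

View pics/w19.png

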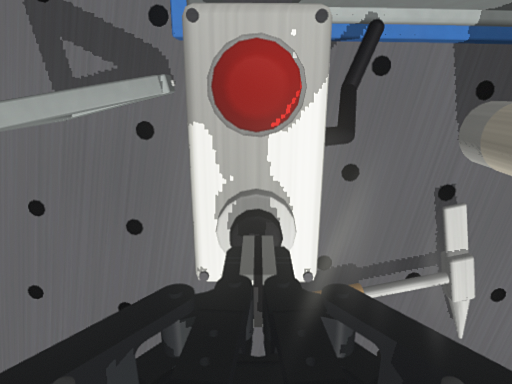

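View pics/s19.png

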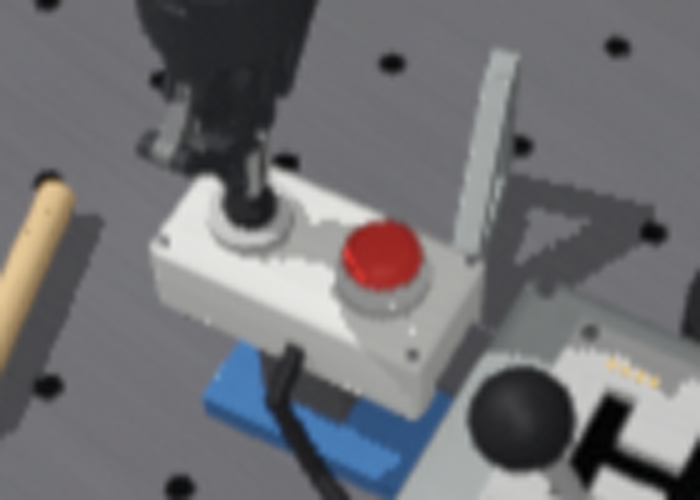

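Call:
arm_command([
  {"slide": [0.02,-0.04,0.1],"angular": [0,0,0],"grip": 0},
  {"slide": [0.02,-0.04,0.2],"angular": [0,0,0],"grip": 0},
  {"slide": [0.02,-0.04,0.3],"angular": [0,0,0],"grip": 0},
  {"slide": [0.02,-0.04,0.3],"angular": [0,0,0],"grip": 0},
])

```text
clock: 13.67
eef_pos: [0.5602, -0.1646, 0.1351]
orientation: [-3.141, -0.0, 1.776]
wrist_force: [0.2, -0.5, 0.4]
width: -0.0001
```

Call:
arm_command([
  {"slide": [0,0,0.1],"angular": [0,0,0],"grip": 0},
  {"slide": [0,0,0.2],"angular": [0,0,0],"grip": 0},
  {"slide": [0,0,0.2],"angular": [0,0,0],"grip": 0},
])

```text
clock: 13.92
eef_pos: [0.5606, -0.1648, 0.1292]
orientation: [-3.142, 0.0, 1.776]
wrist_force: [0.4, 1.0, 2.9]
width: 0.0
```

Call:
arm_command([
  {"slide": [0,0,0.1],"angular": [0,0,0],"grip": 0},
  {"slide": [0,0,0.2],"angular": [0,0,0],"grip": 0},
  {"slide": [0,0,0.2],"angular": [0,0,0],"grip": 0},
])

```text
clock: 14.17
eef_pos: [0.5607, -0.1648, 0.1244]
orientation: [3.141, -0.0, 1.776]
wrist_force: [-1.1, -0.1, 6.5]
width: 0.0001
```

Call:
arm_command([
  {"slide": [0,0,0.08],"angular": [0,0,0],"grip": 0},
  {"slide": [0,0,0.16],"angular": [0,0,0],"grip": 0},
  {"slide": [0,0,0.2],"angular": [0,0,0],"grip": 0},
  {"slide": [0,0,0.2],"angular": [0,0,0],"grip": 0},
  {"slide": [0,0,0.2],"angular": [0,0,0],"grip": 0},
])

```text
clock: 14.58
eef_pos: [0.5613, -0.1649, 0.1236]
orientation: [3.137, -0.001, 1.775]
wrist_force: [-20.7, 8.4, 48.2]
width: -0.0001
```

```bash
python3 go2.py -50.8 -233.3 126; python3 - <<'E'
from station import env
from h import *
im=env.capture("scene")[:,:,::-1].copy();cv2.imwrite("pics/s20.png",cv2.resize(im[120:220,170:310],None,fx=5,fy=5,interpolation=cv2.INTER_CUBIC))
E
```

```text
clock 14.58 now rot frame mm -49.2 -234.2 123.6 rpy [ 3.137e+00 -1.000e-03  1.775e+00] q [-0.22  0.38  0.58  1.62 -0.22  1.21  0.61] F rot [-18.7  12.3  48.2] w -0.0001
world [ 0.5596 -0.1643  0.126 ] slide [ 0.03 -0.05 -0.08] ang [ 0.06 -0.01  0.08]
```

View pics/s20.png

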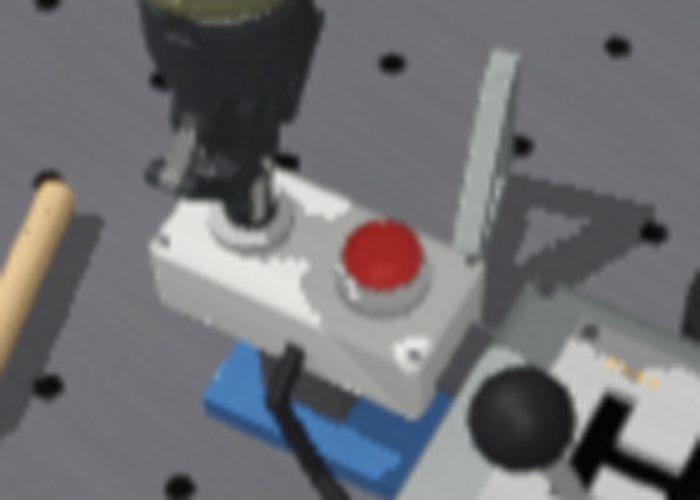

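Call:
arm_command([
  {"slide": [0,0,-0.3],"angular": [0,0,0],"grip": 0},
  {"slide": [0,0,-0.8],"angular": [0,0,0],"grip": 0},
  {"slide": [0,0,-1.6],"angular": [0,0,0],"grip": 0},
  {"slide": [0,0,-2.6],"angular": [0,0,0],"grip": 0},
  {"slide": [0,0,-3.6],"angular": [0,0,0],"grip": 0},
  {"slide": [0,0,-4.6],"angular": [0,0,0],"grip": 0},
  {"slide": [0,0,-5.0],"angular": [0,0,0],"grip": 0},
  {"slide": [0,0,-5.0],"angular": [0,0,0],"grip": 0},
  {"slide": [0,0,-5.0],"angular": [0,0,0],"grip": 0},
])

```text
clock: 15.38
eef_pos: [0.5607, -0.1649, 0.2676]
orientation: [3.141, 0.0, 1.776]
wrist_force: [0.3, -0.2, -1.2]
width: 0.0002
```

```bash
python3 go2.py -50.8 -233.3 126;python3 kn.py w21; python3 - <<'E'
from station import env
from h import *
im=env.capture("scene")[:,:,::-1].copy();cv2.imwrite("pics/s21.png",cv2.resize(im[140:290,190:370],None,fx=4,fy=4,interpolation=cv2.INTER_CUBIC))
im=env.capture("top")[:,:,::-1].copy();cv2.imwrite("pics/t21.png",im)
E
```

```text
clock 15.38 now rot frame mm -49.8 -234.1 267.6 rpy [3.141 0.    1.776] q [-0.23  0.3   0.61  1.39 -0.17  1.5   0.57] F rot [ 0.3 -0.3 -1.2] w 0.0002
world [ 0.5596 -0.1643  0.126 ] slide [ 0.03 -0.04  4.72] ang [0.01 0.   0.08]
```

View pics/s21.png

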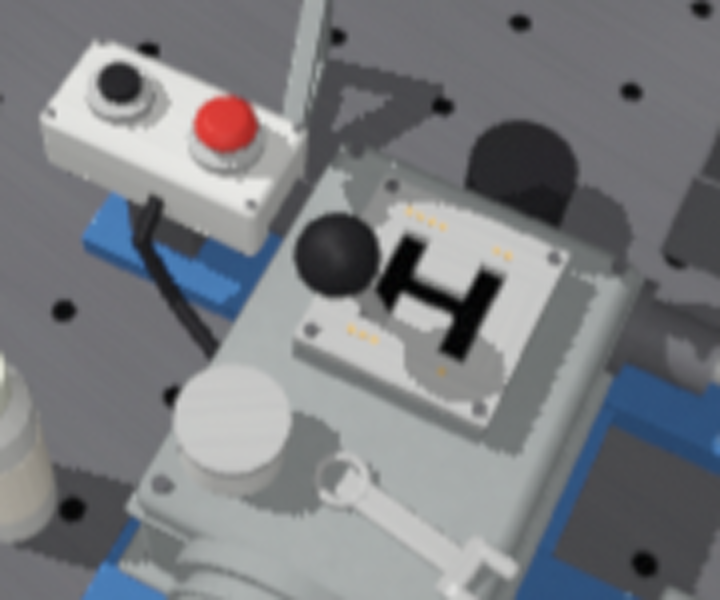

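View pics/w21.png

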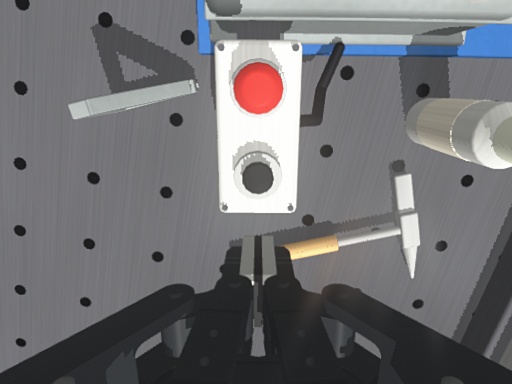

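View pics/t21.png

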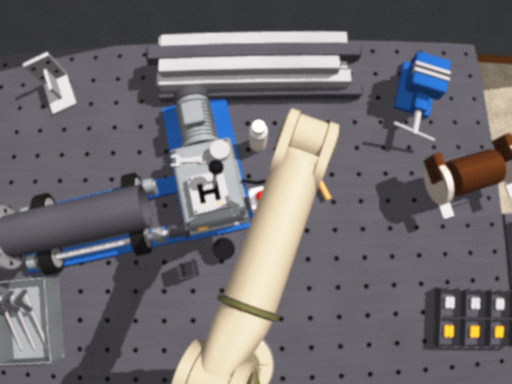

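```bash
python3 - <<'E'
from station import env
from h import *
S=env.camera_info("scene");T=env.camera_info("top")
im=cv2.imread("pics/t21.png");c=cv2.resize(im[150:190,195:240],None,fx=12,fy=12,interpolation=cv2.INTER_CUBIC)
m=((c.max(2)<75)*255).astype('uint8');m=cv2.morphologyEx(m,cv2.MORPH_OPEN,np.ones((60,60)))
k=max(cv2.findContours(m,0,2)[0],key=cv2.contourArea);(u,v),r=cv2.minEnclosingCircle(k);u,v=(u+.5)/12-.5+195,(v+.5)/12-.5+150;print(u,v,r/12)
x,rr=tri([ray(T,(u,v)),ray(S,(337.5/4-.5+190,255.5/4-.5+140))]);print(x,rr)
YW=.198;f=np.array([np.cos(YW),np.sin(YW)]);l=np.array([-f[1],f[0]])
for G in ([.5623,.0755],[.5635,.0744]): q=x[:2]-G;print(q@f*1e3,q@l*1e3)
E
```

```text
215.51845677693686 166.47706985473633 7.193603515625
[0.61938165 0.04444419 0.26012121] [np.float64(0.0004072920497491614), np.float64(0.0004072920497491367)]
49.85743354433157 -41.677499542752315
48.89725887877344 -40.36294082910721
```

```bash
python3 -c "
from station import env
print(env.job_done())"
```

```text
the job is handed in; nothing more can be done
None
```

I pushed the lever with the shut fingers, never gripping it: back to the crossover, across to the right-hand leg, then forward into third until it hit the slot end. I then pressed the inch button to its stop and released it. The job was handed in at about 15.5 s on the clock.

**Last checks**
- **Lever:** the knob measured about 49 mm forward, as it should be for fully home. When I pushed it home it met a hard stop at about 19 N, where expected. Sideways it measured 40–42 mm right of centre, against 46 mm given. I take that as camera error plus play in the slot, because the stick is clearly inside the right-hand leg.
- **Inch button:** it met a hard stop after about 6 mm of travel. The last pictures show it back up.
- **Stop button and bystanders:** I did not touch the red stop button. The pictures show nothing lying about has moved, and the gripper was clear of everything when I handed in.

**What disagreed**
- **Fingertip position:** the real fingertips sit about 32 mm short of the reported TCP. Because of this, my first push rode up onto the top of the knob at about 12 N. I lowered the tool and pushed again.
- **Button force:** I pressed the inch button harder than I meant to, reading about 48 N up and about 53 N in total. It was pressed with the fingertips, and the wrist limit is 120 N. I did not separately check that no part of the gripper's body, which is limited to 40 N, was touching.

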